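# Twist-lock a retaining post into the shelf channel

### The arm

A 7-joint arm with a two-finger parallel gripper is mounted at the origin on the work surface. World frame = base frame: x ahead of the robot, y to its left, z up, the work surface at z = 0. Lengths are in m, angles in rad, forces in N, time in s.
With the tool pointing down it reaches from about 0.4 to 0.85 m from the base axis. Payload 10.4 kg.
Tool frame: the origin (TCP) lies midway between the tips of the shut fingers; the grasp point (between the pads) lies 19 mm behind it; x points along the fingers, z is the direction in which the jaws open and shut, and the axes are right-handed (so a half turn about x gives the same grasp; the last joint's range is limited). The gripper opens to 87 mm and grips with 3 to 60 N. Pads are 19 mm wide; open, the fingers measure 117 mm over their backs; the gripper's body (75 mm by 190 mm) begins 51 mm behind the grasp point.
Start: joints at [1.142, 0.332, -0.065, 1.46, 0.022, 1.35, -0.088], TCP at [0.247, -0.574, 0.223] pointing down, gripper open.
Joint ranges: [-2.6, 2.6], [-0.5, 2.12], [-1.47, 1.34], [0.16, 2.42], [-1.27, 4.41], [0.06, 2.06], [-2.6, 2.6]. Speed limits (rad/s): [2.22, 2.22, 2.79, 2.79, 3.14, 3.14, 3.14].

### API

Orientations are given as a unit quaternion [x, y, z, w].
In Python, from workcell import env gives the robot as it stands.
- The arm moves only by the tool play_rows, never from a script. Its arguments are lists of equal length, an entry for each row: "rot": the turn, a rotation vector about the tool's x, y, z in units of 5 degrees (1.0 is 5 degrees), a list of three; "dp": the shift along the tool's x, y, z in units of 25 mm (1.0 is 25 mm), a list of three; "hand": the finger opening in mm, from 0 to 87. A call has exactly 5 rows; each row shifts and turns the commanded pose from where the row before left it, along the tool's axes as they then stand; what a row does not reach is not made up. A row lasts 1/12 s, in which the tool goes at most 41.7 mm and 7.16 degrees, less where a joint would pass 70% of its speed; a pose out of reach is approached as far as the arm can. A call is refused whole if a number of a shift passes 1 or a number of a turn 1, either way. A call with a gripper value outside its range is refused whole. The fingers move at their own pace and stop on an object; "force" is the grip in N (left out, the last holds). Time passes only in rows, so rows that do not move let the fingers close, or fill a call up. It gives the time, the measured TCP pose, the force and the opening at its end, in the units of the state.
- env.get_state(): the state, without advancing time (a new reading comes with each control period).
- env.read_camera(name): name is "scene" or "top"; returns (picture, depth): 480x640x3 uint8, blue, green, red; 480x640 float32, m along the optical axis (not along the pixel's ray), 0 where there is no reading.
- env.camera_params(name): a dict with "fx", "fy", "cx", "cy" (pixels), "D" ([k1, k2, p1, p2, k3] as OpenCV has them; the pictures are not rectified), "world_from_camera" (4x4, takes a point from camera to world coordinates). Camera axes: x right, y down, z forward; pixel columns grow to the right and rows downward; lengths in m; the calibration is good to about 2 mm. A picture is of the moment at which its call begins. camera_params takes no time and is no camera call.
- env.close_job(): hands the job in, once; it reports no verdict.
The state is a dict: "time_s": time; "joint_pos": joint angles; "joint_vel": joint speeds; "effort": joint torques, N m; "tcp_pos": TCP position; "tool_rot": TCP orientation; "force": force on the tool from outside, world axes, zero at the start; "moment": the same for the moment, N m; "finger_gap": opening from 0.0 (shut) to 1.0 (fully open).
Only numpy, scipy, OpenCV 4.12 (cv2) and the standard library are available. Lean on these libraries where they do the work, as an engineer would, in place of code of your own. Each camera call takes 0.05 s, during which the arm holds its last target.

### The job

Stand the brass-handled retaining post in the slotted steel channel on the glass shelf, at the navy mark: let its foot down through the slot, push it down against the sprung strip, give it a quarter turn so that it lies squarely across the slot, and let it rise so that its grooves catch the channel lips, then let go. Feel for the slot gently and never force the post or the fingers against the channel (no more than 45 N), and leave the glass and the bar things around it where they stand.

Things in the scene. Friction and masses are not known exactly. Their poses are not given: they have to be found in the camera images.
- post: Loose retaining post, about 120 g, 64 mm tall, standing upright on the glass. Origin: centre of the foot's underside; z up the post; x along the foot's length and the paddle's width. Steel foot 42 (x) x 12 (y) x 6 mm, lower edges rounded 1.5 mm; on each x end stands a tooth 7 mm long and 4 mm high, so the tooth tops are 10 mm above the underside. Same when turned 180 degrees.
- handle (a point): Middle of the post's brass paddle handle, 47 mm above the foot's underside, same axes as the post. Paddle: 30 (x) x 12 (y) mm, from 30 to 64 mm above the underside; pinch it across y. Below it a round stem 10 mm thick. The gap on the foot between stem and tooth (5 to 14 mm from the axis) is the groove that catches a channel lip.
- plate: Aluminium plate 84 (x) x 216 (y) x 4 mm, fixed on the glass shelf (glass top 60 mm above the work surface). Origin: centre of its underside. The steel channel is bolted on it, running along its y, parallel to it, through cross slots: its middle stands anywhere within 8 mm either way of the plate's middle along x, not measured, different every time. Find the slot by feel or sight.
- mark (a point): Point over the plate's centre at the height of the channel's top face (38 mm above the plate's underside, so 98 mm above the work surface); axes as the plate's: y along the channel, z up. In y it is level with the navy marks on the lips; in x the slot's true middle is up to 8 mm off either way. Slot 15 mm wide, the whole 160 mm length. Channel 54 mm wide outside, 48 inside, 34 tall.
- strip (a point): On the plate's centre line, 11 mm below mark: the height of the unpressed top of the sprung black strip inside the channel, all along it. It gives from about 4 N, plus 0.8 N per mm, and bottoms hard after 12 mm (about 14 N). With the foot along the slot the post drops in until it stands on the strip.
- lip (a point): On the plate's centre line, 8 mm below mark: the height of the lower ends of the turned-down lips (4 mm thick, 7.5 to 11.5 mm from the slot's middle). To turn, the tooth tops must be below this: post underside over 18 mm below the mark; 20 to 21 mm is good. Turned a quarter (either way) and let up, it stops with the grooves on the lips, underside 14 mm below; if turned too little it hangs at 18 mm.
- tumbler: Bystander: ribbed glass tumbler, 76 mm across the rim, 85 mm tall; origin at the centre of its underside. Leave it alone.
- pourer: Bystander: stainless pourer standing on its 32 mm wide base, 78 mm tall; origin at the centre of its underside. Leave it alone.
- decanter: Bystander: empty clear decanter, 92 mm across, 178 mm tall; origin at the centre of its underside. Leave it alone.
- mould: Bystander: navy ice mould, 80 (x) x 110 (y) x 40 mm tall; origin at the centre of its underside. Leave it alone.
Mind the look-alikes: they are no part of the job. There is more than one size of the post; the job needs the smallest.

How it is judged:
On the way, in this order (a step that is already met when the one before it is completed fails the run):
1. the foot has gone down through the slot at the mark, lying along it (y of post in the frame of mark between -0.012 and 0.012 m and x of post in the frame of mark between -0.013 and 0.013 m and z of post in the frame of mark below -0.0085 m and angle between the x axis of post and the y axis of mark, either way round below 0.26 rad), for 0.1 s.
2. the post is pressed down and turned a quarter, its foot across the slot (y of post in the frame of mark between -0.012 and 0.012 m and x of post in the frame of mark between -0.013 and 0.013 m and z of post in the frame of mark below -0.0125 m and angle between the x axis of post and the x axis of mark, either way round below 0.26 rad), for 0.1 s.
At the end, for the whole second after the job is handed in: The post stands upright (within 7 degrees) in the channel within 12 mm of the mark along it, its foot across the slot within 15 degrees, its underside 12.2 to 16.5 mm below the channel's top face (grooves caught on the lips), at rest and released (y of post in the frame of mark between -0.012 and 0.012 m and x of post in the frame of mark between -0.013 and 0.013 m and z of post in the frame of mark between -0.0165 and -0.0122 m and angle between the x axis of post and the x axis of mark, either way round below 0.26 rad and angle between post's own z axis and vertical below 0.12 rad and linear speed of post below 0.02 m/s and contact force between the fingers and post below 0.1 N); the robot touches nothing.
It fails at once if the post or the robot is forced against the channel or its plate with more than 45 N (contact force between any of post, the fingers, the arm and plate above 45 N).
It fails at once if a bystander is shifted by more than 15 mm or tipped (distance of any of tumbler, pourer, decanter, mould from where it was at the start of the episode above 0.015 m or angle between any of tumbler, pourer, decanter, mould's own z axis and vertical above 0.2 rad).
It also fails if it takes over 67 s, if anything falls off the work surface, if the arm or the gripper's body presses on something with over 40 N, if the wrist force passes 120 N, or if a joint passes its speed limit or range.

## Working session

There is one attempt and no reset: what is moved stays moved. The work goes in short steps, Python scripts to look and compute and a tool call to move; the robot and the scene stay as the last step left them, time stands still between calls to the robot, and variables do not carry over. Pictures are saved under pics/ and viewed, and the job is handed in when it is done.

Besides the shell and the picture viewer there is one more tool, called after "Request:" by a JSON object that holds its "method" and its "body", one argument or row to a line. play_rows: Moves the arm, as the interface text tells. Its arguments: {"type":"object","properties":{"rot":{"type":"array","items":{"type":"array","items":{"type":"number"}}},"dp":{"type":"array","items":{"type":"array","items":{"type":"number"}}},"hand":{"type":"array","items":{"type":"number"}},"force":{"type":"number"}},"required":["rot","dp","hand"]}

```bash
mkdir -p pics; ls
python3 - <<'E'
from workcell import env
import cv2,numpy as np
s=env.get_state();print({k:np.round(v,4) for k,v in s.items()})
for n in("scene","top"):
    p,d=env.read_camera(n);cv2.imwrite(f"pics/{n}0.png",p);np.save(f"pics/{n}0.npy",d)
    c=env.camera_params(n);print(n,c)
E
```

```text
pics
{'time_s': np.float64(0.0), 'joint_pos': array([ 1.1424,  0.3329, -0.0647,  1.461 ,  0.0216,  1.3499, -0.0885]), 'joint_vel': array([-0.0007,  0.0023, -0.0012, -0.001 ,  0.0003,  0.0001, -0.0007]), 'effort': array([ 1.00000e-03, -6.23245e+01,  2.54000e-02, -3.89901e+01,
       -6.14000e-02,  3.97000e-02,  1.00000e-04]), 'tcp_pos': array([ 0.2466, -0.5739,  0.2217]), 'tool_rot': array([ 0.3893,  0.5909, -0.3887,  0.5901]), 'force': array([-0.0239, -0.0901, -0.1797]), 'moment': array([0.0107, 0.022 , 0.0197]), 'finger_gap': np.float64(1.0042)}
scene {'fx': 454.11094414784, 'fy': 454.11094414784, 'cx': 333.2368474908453, 'cy': 240.08462516057514, 'D': array([-0.09133024,  0.        ,  0.        ,  0.        ,  0.        ]), 'world_from_camera': array([[ 0.84973001,  0.27731212, -0.44839369,  0.91295423],
       [ 0.526994  , -0.4715551 ,  0.70704534, -0.70777676],
       [-0.01537009, -0.83709843, -0.54683634,  0.63559354],
       [ 0.        ,  0.        ,  0.        ,  1.        ]])}
top {'fx': 465.58438975272986, 'fy': 465.58438975272986, 'cx': 317.5114915503185, 'cy': 247.65807841629646, 'D': array([-0.08356433,  0.        ,  0.        ,  0.        ,  0.        ]), 'world_from_camera': array([[-1.27112161e-02, -9.96474165e-01,  8.29316838e-02,
         4.30217891e-01],
       [-9.99919194e-01,  1.26818385e-02, -8.81021498e-04,
         1.37176049e-02],
       [-1.73811059e-04, -8.29361813e-02, -9.96554845e-01,
         9.26051988e-01],
       [ 0.00000000e+00,  0.00000000e+00,  0.00000000e+00,
         1.00000000e+00]])}
```

View pics/top0.png

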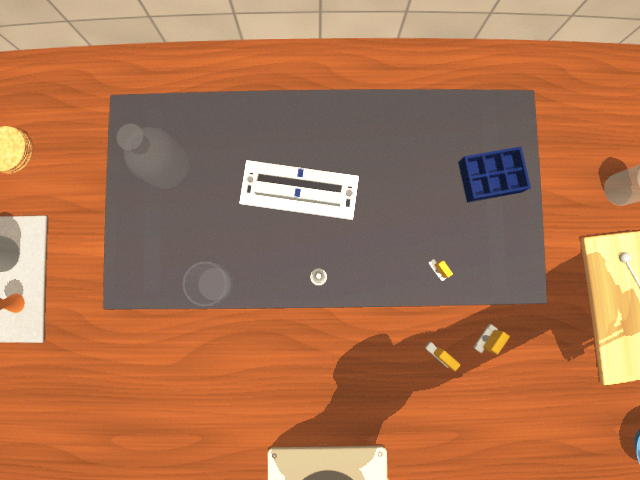

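View pics/scene0.png

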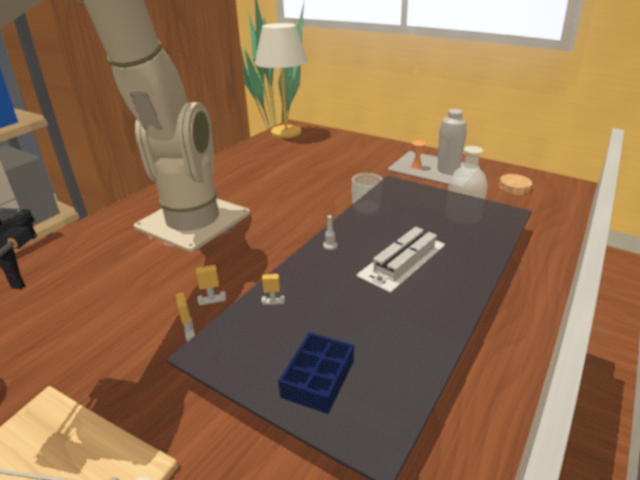

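Three candidate posts in the top view: A at (441,269) on the glass, B at (443,356) and C at (491,340) on the wood. A fits, since it's standing on the glass and looks smallest. I'll check it in enlarged crops.

Run:
```python
import cv2,numpy as np
p=cv2.imread("pics/top0.png")
a=cv2.resize(p[240:390,400:530],None,fx=4,fy=4,interpolation=cv2.INTER_CUBIC)
cv2.imwrite("pics/c1.png",a)
a=cv2.resize(p[150:230,230:370],None,fx=5.7,fy=5.7,interpolation=cv2.INTER_CUBIC)
cv2.imwrite("pics/c2.png",a[:, :800])
p=cv2.imread("pics/scene0.png")
a=cv2.resize(p[250:350,160:300],None,fx=5.6,fy=5.6,interpolation=cv2.INTER_CUBIC)
cv2.imwrite("pics/c3.png",a)
```

```text
(no output)
```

View pics/c1.png

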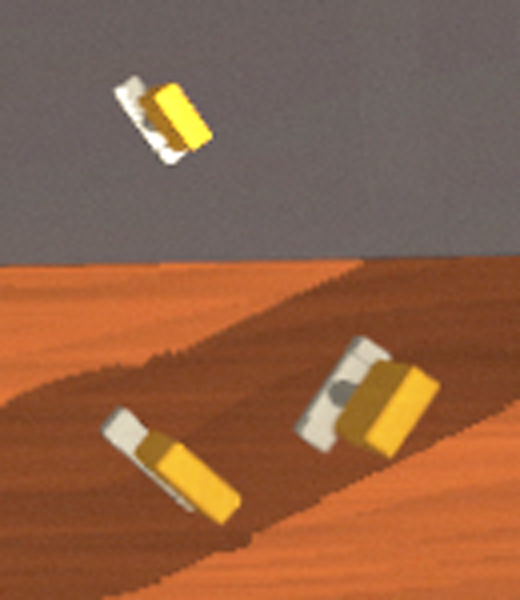

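View pics/c2.png

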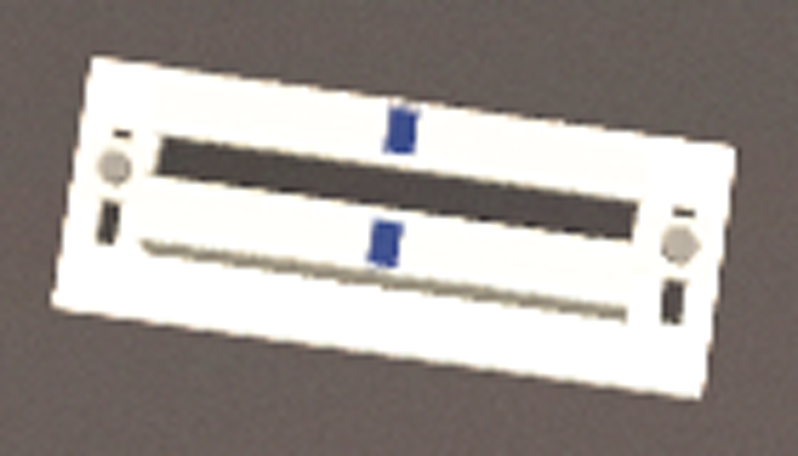

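View pics/c3.png

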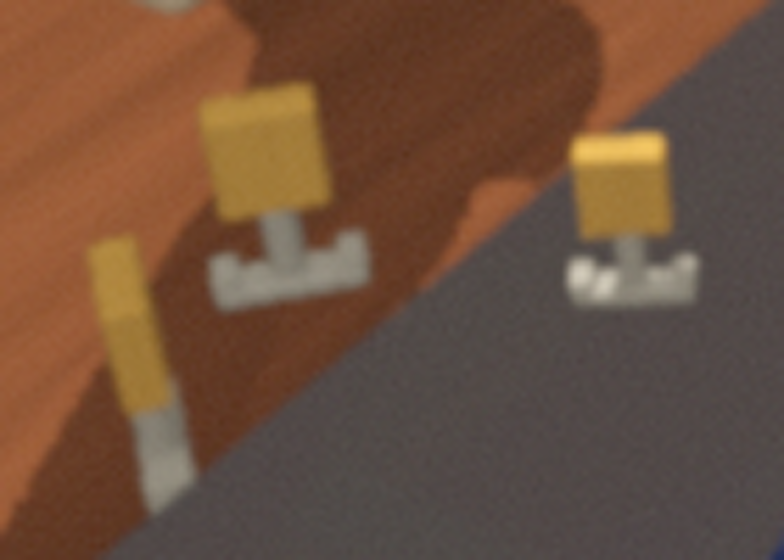

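A is confirmed: it's the small post on the glass. Next I'll measure it and the slot.

```bash
cat > h.py <<'E'
import cv2,numpy as np
from workcell import env
def ray(cam,uv):
    c=env.camera_params(cam);K=np.array([[c['fx'],0,c['cx']],[0,c['fy'],c['cy']],[0,0,1]])
    n=cv2.undistortPoints(np.array(uv,float).reshape(-1,1,2),K,c['D'])[:,0]
    T=c['world_from_camera'];d=np.c_[n,np.ones(len(n))]@T[:3,:3].T
    return T[:3,3],d
def atz(cam,uv,z):
    o,d=ray(cam,uv);return o+d*((z-o[2])/d[:,2])[:,None]
def proj(cam,P):
    c=env.camera_params(cam);K=np.array([[c['fx'],0,c['cx']],[0,c['fy'],c['cy']],[0,0,1]])
    W=np.linalg.inv(c['world_from_camera'])
    r,_=cv2.Rodrigues(W[:3,:3]);return cv2.projectPoints(np.array(P,float).reshape(-1,3),r,W[:3,3],K,c['D'])[0][:,0]
E
python3 - <<'E'
from h import *
def px(l,s,o): return (np.array(l,float)+.5)/s-.5+np.array(o)
np.set_printoptions(precision=4,suppress=True)
pt=atz("top",px([(176,83),(212,136),(190,151),(155,97)],4,(400,240)),.124)
print(pt,pt.mean(0)); e=pt[1]-pt[0]; print(np.linalg.norm(e),np.degrees(np.arctan2(e[1],e[0])), np.linalg.norm(pt[2]-pt[1]))
e=pt[2]-pt[3];print(np.degrees(np.arctan2(e[1],e[0])))
sl=atz("top",px([(162,137),(640,200),(632,241),(157,178)],5.7,(230,150)),.098);print("slot",sl)
for a,b in((0,1),(3,2)):
    e=sl[b]-sl[a];print(np.degrees(np.arctan2(e[1],e[0])),np.linalg.norm(e))
mk=atz("top",px([(401,130),(385,243)],5.7,(230,150)),.098);print("marks",mk)
pl=atz("top",px([(93,57),(735,147),(703,399),(53,306)],5.7,(230,150)),.064);print("plate",pl,pl.mean(0))
e=pl[1]-pl[0];print(np.degrees(np.arctan2(e[1],e[0])));e=pl[2]-pl[3];print(np.degrees(np.arctan2(e[1],e[0])))
# depth
d=np.load("pics/top0.npy")
for u,v in px([(401,130),(385,243),(400,175),(180,115)],5.7,(230,150)):print(u,v,d[int(round(v)),int(round(u))])
for u,v in px([(183,117)],4,(400,240)):print("post",u,v,d[int(round(v))-1:int(round(v))+2,int(round(u))-1:int(round(u))+2])
# scene view: channel crop
p=cv2.imread("pics/scene0.png")
cv2.imwrite("pics/c4.png",cv2.resize(p[215:300,340:460],None,fx=6.5,fy=6.5,interpolation=cv2.INTER_CUBIC))
from scipy.spatial.transform import Rotation as R
print(R.from_quat(env.get_state()['tool_rot']).as_matrix())
E
```

```text
[[ 0.472  -0.2056  0.124 ]
 [ 0.4488 -0.2206  0.124 ]
 [ 0.4425 -0.2107  0.124 ]
 [ 0.4661 -0.1961  0.124 ]] [ 0.4574 -0.2083  0.124 ]
0.027655638352612335 -147.06816435800465 0.011734687106313839
-148.30309214161213
slot [[ 0.6353  0.1193  0.098 ]
 [ 0.6128 -0.0325  0.098 ]
 [ 0.5997 -0.0297  0.098 ]
 [ 0.6221  0.1208  0.098 ]]
-98.43242075001031 0.15342982505989824
-98.46137451684135 0.1522322341170413
marks [[0.6365 0.0431 0.098 ]
 [0.6    0.0485 0.098 ]]
plate [[ 0.6714  0.1467  0.064 ]
 [ 0.6379 -0.0662  0.064 ]
 [ 0.5537 -0.0539  0.064 ]
 [ 0.5875  0.1596  0.064 ]] [0.6126 0.0466 0.064 ]
-98.94326582935628
-98.98728230889552
299.93859649122805 172.39473684210526 0.8418212
297.13157894736844 192.21929824561403 0.83696246
299.7631578947368 180.28947368421052 0.85047007
261.1666666666667 169.76315789473685 0.844063
post 445.375 268.875 [[0.8028 0.8012 0.8017]
 [0.8022 0.8038 0.8015]
 [0.8017 0.8015 0.8012]]
[[-0.0005  0.9188  0.3947]
 [ 0.0011  0.3947 -0.9188]
 [-1.     -0.     -0.0012]]
```

View pics/c4.png

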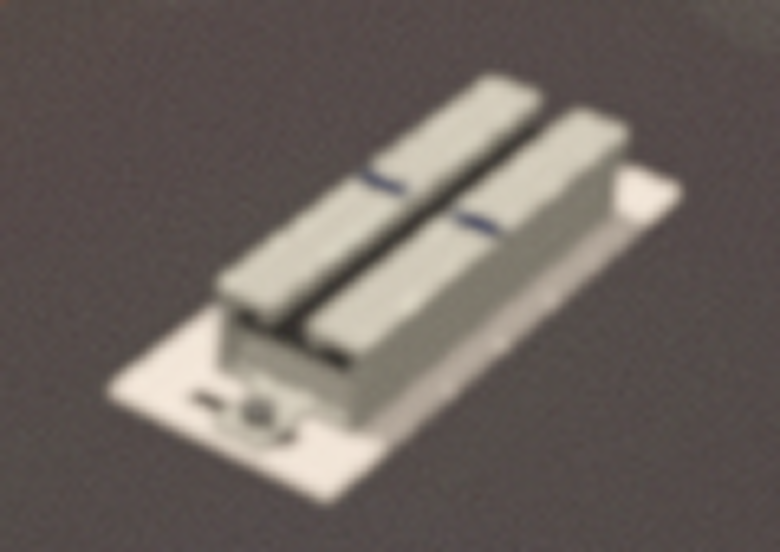

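Run:
```python
from h import *
np.set_printoptions(precision=4,suppress=True)
def px(l,s,o): return (np.array(l,float)+.5)/s-.5+np.array(o)
print("scene marks",atz("scene",px([(385,181),(478,222)],6.5,(340,215)),.098))
# paddle top corners in c3 (scale 5.6, off 160,250): 
print("scene paddle top",atz("scene",px([(571,137),(664,131),(669,158),(573,164)],5.6,(160,250)),.124))
# overlay check for both
P=np.array([.4574,-.2083,.06]);y=np.radians(32.3)
for cam,o,c in(("top",(400,240),(120,90)),("scene",(230,250),(100,80))):
    im=cv2.imread(f"pics/{cam}0.png");s=6
    im=cv2.resize(im[o[1]:o[1]+c[1],o[0]:o[0]+c[0]],None,fx=s,fy=s,interpolation=cv2.INTER_CUBIC)
    for L,W,z in((.03,.012,.064),(.03,.012,.03),(.042,.012,.0)):
        q=[]
        for a,b in((1,1),(1,-1),(-1,-1),(-1,1)):
            X=a*L/2;Y=b*W/2
            q.append(P+[X*np.cos(y)-Y*np.sin(y),X*np.sin(y)+Y*np.cos(y),z])
        q=(proj(cam,q)-o+.5)*s-.5
        cv2.polylines(im,[q.round().astype(int)],True,(0,0,255),1)
    cv2.imwrite(f"pics/ov_{cam}.png",im)
a=cv2.imread("pics/ov_top.png");b=cv2.imread("pics/ov_scene.png")
cv2.imwrite("pics/ov.png",np.hstack([a[60:360,150:450],b[60:360,100:500]]))
```

```text
scene marks [[0.5982 0.0508 0.098 ]
 [0.6342 0.0442 0.098 ]]
scene paddle top [[ 0.4394 -0.2121  0.124 ]
 [ 0.464  -0.1936  0.124 ]
 [ 0.4744 -0.2044  0.124 ]
 [ 0.4492 -0.2232  0.124 ]]
```

View pics/ov.png

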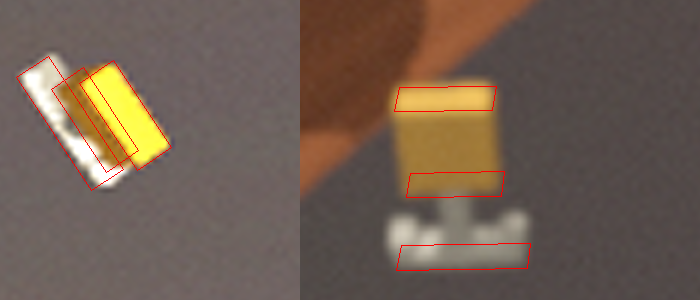

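Request:
{"method": "play_rows", "body": {
  "rot": [
    [-0.91,0,0],
    [-0.91,0,0],
    [0,0,0],
    [0,0,0],
    [0,0,0]
  ],
  "dp": [
    [0,0,0],
    [0,0,0],
    [0,0.9,-0.5],
    [0,1,-0.53],
    [0,1,-0.53]
  ],
  "hand": [60,60,60,60,60],
  "force": 20
}}

```text
time_s: 0.52
tcp_pos: [0.2871, -0.5016, 0.2219]
tool_rot: [0.341, 0.62, -0.341, 0.619]
force: [0.4, -0.5, 0.5]
finger_gap: 0.732
```

The overlay fits in both views: the post is at about (0.457, -0.208) with yaw near 33°. The two cameras put the slot middle at the mark at (0.618, 0.046) and (0.616, 0.0475).

Request:
{"method": "play_rows", "body": {
  "rot": [
    [-0.1,0,0],
    [0,0,0],
    [0,0,0],
    [0,0,0],
    [0,0,0]
  ],
  "dp": [
    [0,1,-0.523],
    [0,1,-0.523],
    [0,1,-0.523],
    [0,1,-0.523],
    [0,1,-0.523]
  ],
  "hand": [60,60,60,60,60]
}}

```text
time_s: 0.93
tcp_pos: [0.3572, -0.3785, 0.2223]
tool_rot: [0.338, 0.621, -0.338, 0.621]
force: [0.1, -1.3, 0.6]
finger_gap: 0.689
```

Request:
{"method": "play_rows", "body": {
  "rot": [
    [0,0,0],
    [0,0,0],
    [0,0,0],
    [0,0,0],
    [0,0,0]
  ],
  "dp": [
    [0,1,-0.523],
    [0,1,-0.523],
    [0,1,-0.523],
    [0,1,-0.523],
    [0,1,-0.523]
  ],
  "hand": [60,60,60,60,60]
}}

```text
time_s: 1.35
tcp_pos: [0.4267, -0.2558, 0.2224]
tool_rot: [0.338, 0.621, -0.338, 0.621]
force: [0.8, -0.1, 0.1]
finger_gap: 0.693
```

Request:
{"method": "play_rows", "body": {
  "rot": [
    [0,0,0],
    [0,0,0],
    [0,0,0],
    [0,0,0],
    [0,0,0]
  ],
  "dp": [
    [0,1,-0.52],
    [0,0.9,-0.5],
    [0,0,0],
    [0,0,0],
    [0,0,0]
  ],
  "hand": [40,40,40,40,40]
}}

```text
time_s: 1.77
tcp_pos: [0.452, -0.2107, 0.2223]
tool_rot: [0.338, 0.621, -0.339, 0.621]
force: [0.7, 0.1, 0.3]
finger_gap: 0.474
```

```bash
cat > st.py <<'E'
from h import *
from scipy.spatial.transform import Rotation as R
import sys
np.set_printoptions(precision=4,suppress=True)
s=env.get_state();M=R.from_quat(s['tool_rot']).as_matrix();p=s['tcp_pos']
print("t",s['time_s'],"p",p,"zyaw",np.degrees(np.arctan2(M[1,2],M[0,2])),"xdir",M[:,0],"F",s['force'],"gap",s['finger_gap']*87,"j",s['joint_pos'])
if len(sys.argv)>3:
    t=np.array(list(map(float,sys.argv[1:4])));print("units to target",M.T@(t-p)/.025)
E
python3 st.py .4572 -.2083 .092
```

```text
t 1.7667 p [ 0.452  -0.2107  0.2223] zyaw -57.17850708858901 xdir [-0.0006 -0.0002 -1.    ] F [0.6584 0.0755 0.3092] gap 41.26182521673925 j [ 0.7327  0.0783 -0.4058  1.7686  0.0324  1.3017 -0.6786]
units to target [5.2124 0.2275 0.0331]
```

Request:
{"method": "play_rows", "body": {
  "rot": [
    [0,0,0],
    [0,0,0],
    [0,0,0],
    [0,0,0],
    [0,0,0]
  ],
  "dp": [
    [1,0.23,0.03],
    [1,0,0],
    [1,0,0],
    [0.8,0,0],
    [0.6,0,0]
  ],
  "hand": [40,40,40,40,40]
}}

```text
time_s: 2.18
tcp_pos: [0.4561, -0.2087, 0.1104]
tool_rot: [0.339, 0.621, -0.339, 0.62]
force: [-0.6, -0.6, 0.3]
finger_gap: 0.458
```

```bash
python3 st.py .4572 -.2083 .092
python3 - <<'E'
from h import *
a,_=env.read_camera("top");b,_=env.read_camera("scene")
a=cv2.resize(a[230:310,400:480],None,fx=5,fy=5,interpolation=2);b=cv2.resize(b[240:320,230:310],None,fx=5,fy=5,interpolation=2)
cv2.imwrite("pics/g1.png",np.hstack([a,b]))
E
```

```text
t 2.1833 p [ 0.4561 -0.2087  0.1104] zyaw -57.28469477864066 xdir [-0.0022  0.0005 -1.    ] F [-0.6499 -0.6196  0.2676] gap 39.82419008728545 j [ 0.7138  0.1893 -0.4099  1.898   0.0856  1.0735 -0.7304]
units to target [0.7367 0.0466 0.0113]
```

View pics/g1.png

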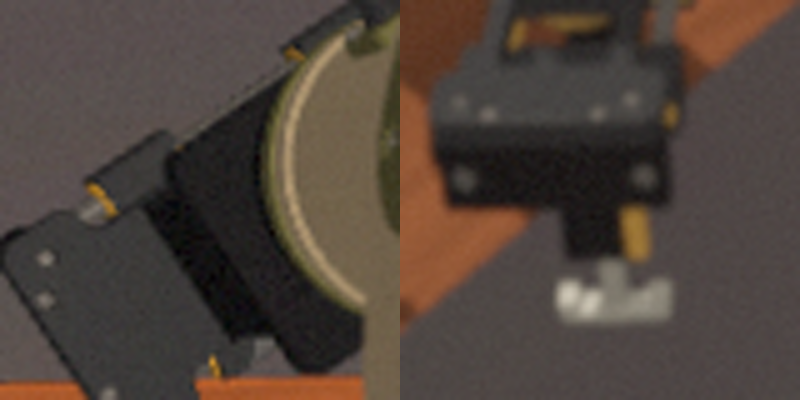

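Request:
{"method": "play_rows", "body": {
  "rot": [
    [0,0,0],
    [0,0,0],
    [0,0,0],
    [0,0,0],
    [0,0,0]
  ],
  "dp": [
    [0.4,0.05,0.01],
    [0.34,0,0],
    [0,0,0],
    [0,0,0],
    [0,0,0]
  ],
  "hand": [40,40,10,5,5]
}}

```text
time_s: 2.7
tcp_pos: [0.4592, -0.2072, 0.0946]
tool_rot: [0.338, 0.621, -0.338, 0.621]
force: [-0.4, 0.3, -0.7]
finger_gap: 0.313
```

Request:
{"method": "play_rows", "body": {
  "rot": [
    [0,0,0],
    [0,0,0],
    [0,0,0],
    [0,0,0],
    [0,0,0]
  ],
  "dp": [
    [0,0,0],
    [0,0,0],
    [0,0,0],
    [0,0,0],
    [0,0,0]
  ],
  "hand": [5,5,5,5,5],
  "force": 25
}}

```text
time_s: 3.12
tcp_pos: [0.4592, -0.2072, 0.0945]
tool_rot: [0.338, 0.621, -0.338, 0.621]
force: [0.0, -0.1, 4.2]
finger_gap: 0.136
```

```bash
python3 st.py .4572 -.2083 .200
```

```text
t 3.1167 p [ 0.4592 -0.2072  0.0945] zyaw -57.14917613562603 xdir [ 0.0007 -0.0005 -1.    ] F [ 0.0181 -0.1228  4.2125] gap 11.81888897428734 j [ 0.7071  0.2114 -0.4106  1.9103  0.0976  1.0382 -0.7424]
units to target [-4.2199 -0.091  -0.0027]
```

Request:
{"method": "play_rows", "body": {
  "rot": [
    [0,0,0],
    [0,0,0],
    [-0.9,0,0],
    [-0.9,0,0],
    [-0.9,0,0]
  ],
  "dp": [
    [-0.3,0,0],
    [-0.8,0,0],
    [-1,0,0],
    [-1,0,0],
    [-0.6,0,0]
  ],
  "hand": [5,5,5,5,5]
}}

```text
time_s: 3.53
tcp_pos: [0.4595, -0.2071, 0.1894]
tool_rot: [0.261, 0.656, -0.262, 0.658]
force: [0.2, -0.2, -1.1]
finger_gap: 0.135
```

Request:
{"method": "play_rows", "body": {
  "rot": [
    [-0.97,0,0],
    [-1,0,0],
    [-1,0,0],
    [-1,0,0],
    [-1,0,0]
  ],
  "dp": [
    [0,0,0],
    [0,0,0],
    [0,0,0],
    [0,0,0],
    [0,0,0]
  ],
  "hand": [5,5,5,5,5]
}}

```text
time_s: 3.95
tcp_pos: [0.4587, -0.2069, 0.1868]
tool_rot: [0.114, 0.698, -0.114, 0.698]
force: [-0.1, -0.0, -1.1]
finger_gap: 0.133
```

Request:
{"method": "play_rows", "body": {
  "rot": [
    [-1,0,0],
    [-1,0,0],
    [0,0,0],
    [0,0,0],
    [0,0,0]
  ],
  "dp": [
    [0,0,0],
    [0,0,0],
    [0,0,0],
    [0,0,0],
    [0,0,0]
  ],
  "hand": [5,5,5,5,5]
}}

```text
time_s: 4.37
tcp_pos: [0.4588, -0.207, 0.1866]
tool_rot: [0.055, 0.705, -0.055, 0.705]
force: [0.4, 0.0, -1.1]
finger_gap: 0.137
```

```bash
python3 st.py .6176 .049 .185
```

```text
t 4.3667 p [ 0.4588 -0.207   0.1866] zyaw -8.968200018713 xdir [-0.0001  0.     -1.    ] F [ 0.3705  0.0076 -1.1484] gap 11.913196888899293 j [ 0.773   0.1201 -0.4686  1.8049  0.0574  1.2301  0.1315]
units to target [ 0.0656 11.105   4.6766]
```

Request:
{"method": "play_rows", "body": {
  "rot": [
    [0,0,0],
    [0,0,0],
    [0,0,0],
    [0,0,0],
    [0,0,0]
  ],
  "dp": [
    [0,0.6,0.3],
    [0,1,0.4],
    [0,1,0.43],
    [0,1,0.43],
    [0,1,0.43]
  ],
  "hand": [5,5,5,5,5]
}}

```text
time_s: 4.78
tcp_pos: [0.5262, -0.0999, 0.1867]
tool_rot: [0.055, 0.705, -0.055, 0.705]
force: [-0.2, -0.8, -0.5]
finger_gap: 0.129
```

Request:
{"method": "play_rows", "body": {
  "rot": [
    [0,0,0],
    [0,0,0],
    [0,0,0],
    [0,0,0],
    [0,0,0]
  ],
  "dp": [
    [0,1,0.43],
    [0,1,0.43],
    [0,1,0.43],
    [0,1,0.43],
    [0,1,0.43]
  ],
  "hand": [5,5,5,5,5]
}}

```text
time_s: 5.2
tcp_pos: [0.5985, 0.0154, 0.1865]
tool_rot: [0.055, 0.705, -0.055, 0.705]
force: [-0.1, -0.3, -1.1]
finger_gap: 0.135
```

Request:
{"method": "play_rows", "body": {
  "rot": [
    [0,0,0],
    [0,0,0],
    [0,0,0],
    [0,0,0],
    [0,0,0]
  ],
  "dp": [
    [0.3,0.8,0.3],
    [0.5,0.7,0.24],
    [0.2,0,0],
    [0,0,0],
    [0,0,0]
  ],
  "hand": [5,5,5,5,5]
}}

```text
time_s: 5.62
tcp_pos: [0.6167, 0.0484, 0.1613]
tool_rot: [0.055, 0.705, -0.055, 0.705]
force: [0.3, -0.8, -0.5]
finger_gap: 0.137
```

```bash
python3 st.py .6176 .049 .145
python3 - <<'E'
from h import *
a,_=env.read_camera("top");b,_=env.read_camera("scene")
cv2.imwrite("pics/top1.png",a);cv2.imwrite("pics/scene1.png",b)
a=cv2.resize(a[140:240,230:370],None,fx=4,fy=4,interpolation=2);b=cv2.resize(b[180:300,330:470],None,fx=5.6,fy=5,interpolation=2)
cv2.imwrite("pics/m1.png",a);cv2.imwrite("pics/m2.png",b)
E
```

```text
t 5.6167 p [0.6167 0.0484 0.1613] zyaw -8.896848805894264 xdir [-0.0009 -0.0007 -1.    ] F [ 0.308  -0.7934 -0.4826] gap 11.914538005649218 j [ 0.3177  0.4248 -0.6094  1.5321  0.2504  1.2646 -0.4813]
units to target [0.652  0.031  0.0326]
```

View pics/m1.png

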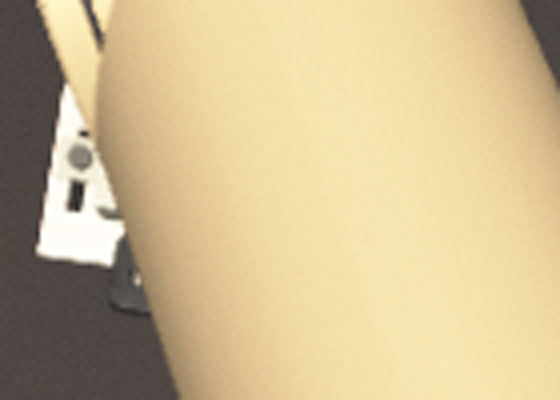

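View pics/m2.png

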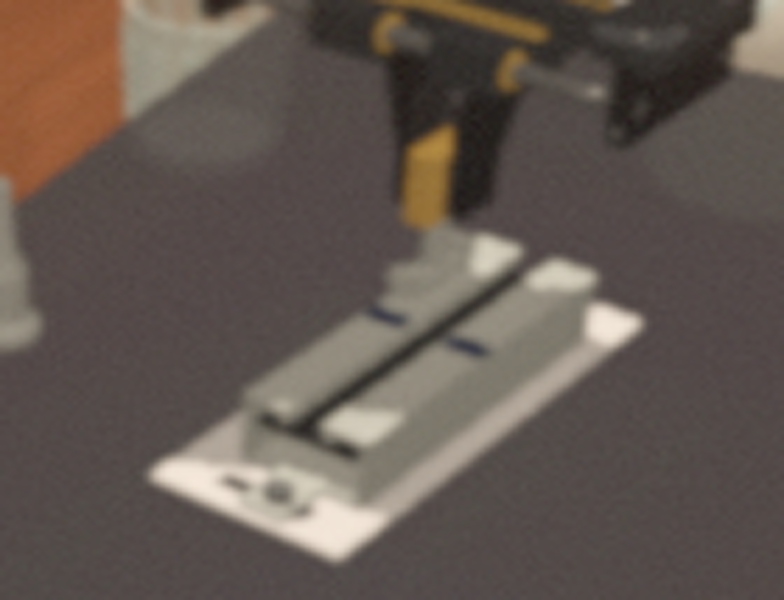

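Request:
{"method": "play_rows", "body": {
  "rot": [
    [0,0,0],
    [0,0,0],
    [0,0,0],
    [0,0,0],
    [0,0,0]
  ],
  "dp": [
    [0.4,0.03,0.03],
    [0.4,0,0],
    [0,0,0],
    [0,0,0],
    [0,0,0]
  ],
  "hand": [5,5,5,5,5]
}}

```text
time_s: 6.13
tcp_pos: [0.6178, 0.0498, 0.1415]
tool_rot: [0.054, 0.705, -0.054, 0.705]
force: [-0.2, 0.5, -1.2]
finger_gap: 0.136
```

```bash
python3 st.py .6176 .049 .135
cat > ov.py <<'E'
from h import *
import sys
# args: out, dx,dy of post axis along tool y
from scipy.spatial.transform import Rotation as R
s=env.get_state();M=R.from_quat(s['tool_rot']).as_matrix()
off=float(sys.argv[2]); zs=.0345
P=s['tcp_pos']+M[:,1]*off-np.array([0,0,zs]);ex=M[:,1];ey=M[:,2]
b,_=env.read_camera("scene");cv2.imwrite("pics/raw_"+sys.argv[1]+".png",b)
o=(370,190);k=8;im=cv2.resize(b[190:265,370:470],None,fx=k,fy=k,interpolation=2)
cv2.imwrite("pics/"+sys.argv[1]+"_plain.png",im)
D=lambda q,col:cv2.polylines(im,[((proj("scene",q)-o+.5)*k-.5).round().astype(int)],True,col,1)
for L,W,z in((.03,.012,.03),(.042,.012,.0)):
    D([P+ex*a*L/2+ey*c*W/2+[0,0,z] for a,c in((1,1),(1,-1),(-1,-1),(-1,1))],(0,0,255))
# slot guess
C=np.array([.6173,.0467,.098]);t=np.radians(81.2);u=np.array([np.cos(t),np.sin(t),0]);v=np.array([np.sin(t),-np.cos(t),0])
D([C+u*a*.08+v*c*.0075 for a,c in((1,1),(1,-1),(-1,-1),(-1,1))],(0,255,0))
cv2.imwrite("pics/"+sys.argv[1]+".png",im)
E
python3 ov.py o1 -.0023
```

```text
t 6.1333 p [0.6178 0.0498 0.1415] zyaw -8.81226588571145 xdir [-0.0002 -0.0001 -1.    ] F [-0.2376  0.5325 -1.2343] gap 11.847480203192186 j [ 0.3129  0.4433 -0.6057  1.5517  0.2622  1.229  -0.4897]
units to target [ 0.2603 -0.0318 -0.0032]
```

View pics/o1.png

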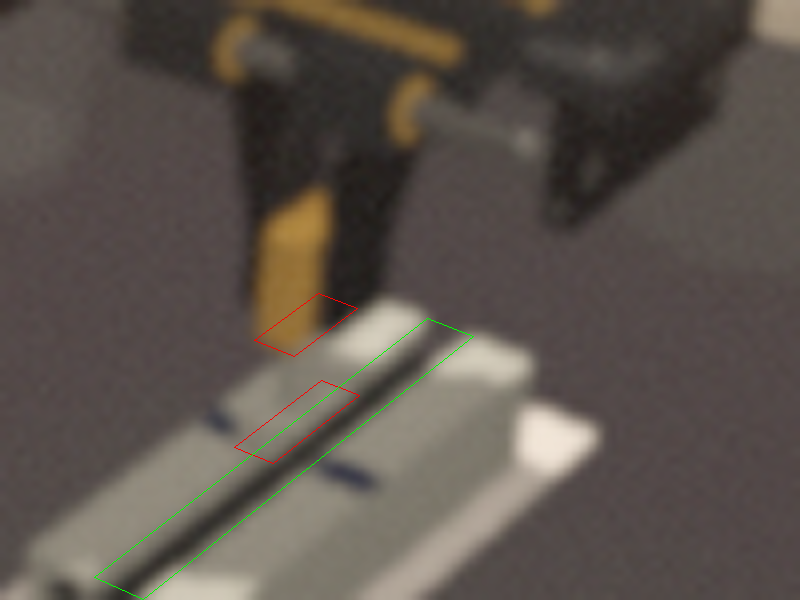

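View pics/o1_plain.png

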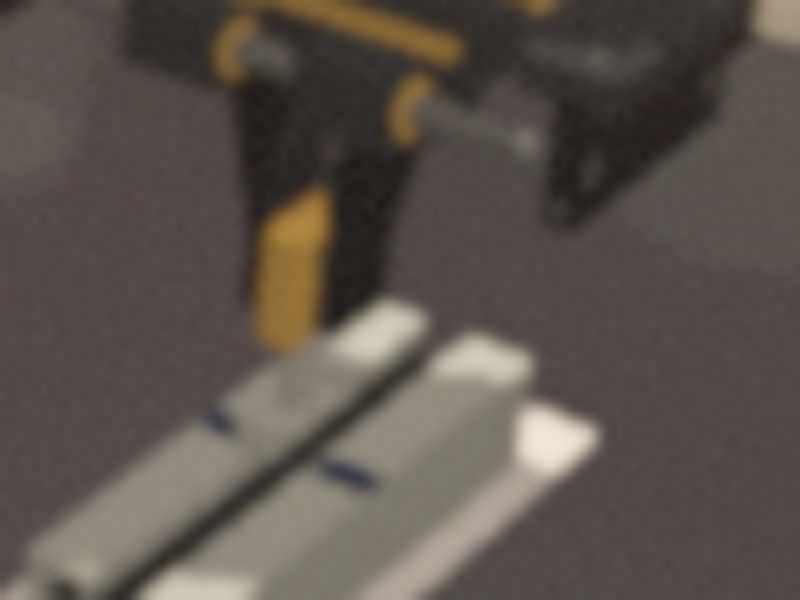

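Run:
```python
from h import *
t=np.radians(81.2);u=np.array([np.cos(t),np.sin(t),0]);v=np.array([np.sin(t),-np.cos(t),0])
C=np.array([.6173,.0467,.098])
for cam in("scene","top"):
    g=cv2.cvtColor(cv2.imread(f"pics/{cam}0.png"),cv2.COLOR_BGR2GRAY).astype(np.float32)
    for lo,hi in((-.06,-.02),(.02,.06)):
        ss=np.linspace(lo,hi,60);w=np.arange(-.034,.0345,.001)
        P=C+ss[:,None,None]*u+w[None,:,None]*v
        q=proj(cam,P.reshape(-1,3)).astype(np.float32).reshape(60,-1,2)
        m=cv2.remap(g,q[...,0],q[...,1],cv2.INTER_LINEAR).mean(0)
        print(cam,lo,hi);print(" ".join(f"{int(round(a*1000))}:{b:.0f}" for a,b in zip(w,m)))
```

```text
scene -0.06 -0.02
-34:84 -33:90 -32:100 -31:115 -30:132 -29:150 -28:167 -27:181 -26:191 -25:198 -24:202 -23:204 -22:204 -21:203 -20:202 -19:202 -18:202 -17:202 -16:203 -15:203 -14:204 -13:205 -12:205 -11:204 -10:200 -9:193 -8:183 -7:170 -6:155 -5:138 -4:122 -3:106 -2:91 -1:79 0:70 1:66 2:71 3:84 4:103 5:124 6:145 7:163 8:178 9:189 10:196 11:200 12:201 13:202 14:202 15:202 16:202 17:202 18:202 19:202 20:203 21:204 22:204 23:204 24:201 25:195 26:187 27:175 28:161 29:148 30:136 31:129 32:124 33:122 34:121
scene 0.02 0.06
-34:83 -33:89 -32:99 -31:112 -30:128 -29:145 -28:161 -27:174 -26:185 -25:193 -24:199 -23:202 -22:203 -21:204 -20:204 -19:204 -18:204 -17:204 -16:204 -15:204 -14:204 -13:204 -12:203 -11:200 -10:196 -9:190 -8:181 -7:169 -6:156 -5:141 -4:125 -3:110 -2:96 -1:83 0:74 1:70 2:73 3:85 4:103 5:123 6:143 7:161 8:176 9:187 10:195 11:200 12:202 13:204 14:204 15:204 16:203 17:203 18:203 19:203 20:203 21:202 22:201 23:199 24:196 25:190 26:182 27:172 28:160 29:148 30:138 31:131 32:126 33:123 34:123
top -0.06 -0.02
-34:255 -33:252 -32:227 -31:181 -30:153 -29:151 -28:167 -27:201 -26:234
[... 210 characters left out ...]
0 5:85 6:106 7:156 8:212 9:244 10:254 11:255 12:255 13:254 14:254 15:254 16:254 17:254 18:254 19:254 20:254 21:254 22:254 23:254 24:254 25:255 26:254 27:251 28:234 29:180 30:120 31:97 32:96 33:96 34:96
top 0.02 0.06
-34:255 -33:253 -32:235 -31:191 -30:157 -29:150 -28:165 -27:199 -26:232 -25:250 -24:255 -23:255 -22:255 -21:255 -20:255 -19:255 -18:255 -17:255 -16:255 -15:255 -14:255 -13:255 -12:254 -11:254 -10:255 -9:254 -8:252 -7:235 -6:174 -5:103 -4:77 -3:77 -2:77 -1:76 0:76 1:76 2:76 3:76 4:77 5:82 6:104 7:153 8:210 9:243 10:253 11:255 12:255 13:255 14:255 15:255 16:254 17:254 18:254 19:254 20:254 21:254 22:254 23:254 24:254 25:255 26:254 27:252 28:239 29:196 30:134 31:101 32:96 33:96 34:96
```

Run:
```python
from h import *
b=cv2.imread("pics/raw_o1.png")[218:258,388:428]
b=cv2.resize(b,None,fx=15,fy=15,interpolation=cv2.INTER_CUBIC)
cl=cv2.createCLAHE(4,(3,3));b=cv2.merge([cl.apply(c) for c in cv2.split(b)])
cv2.imwrite("pics/z1.png",b)
```

```text
(no output)
```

View pics/z1.png

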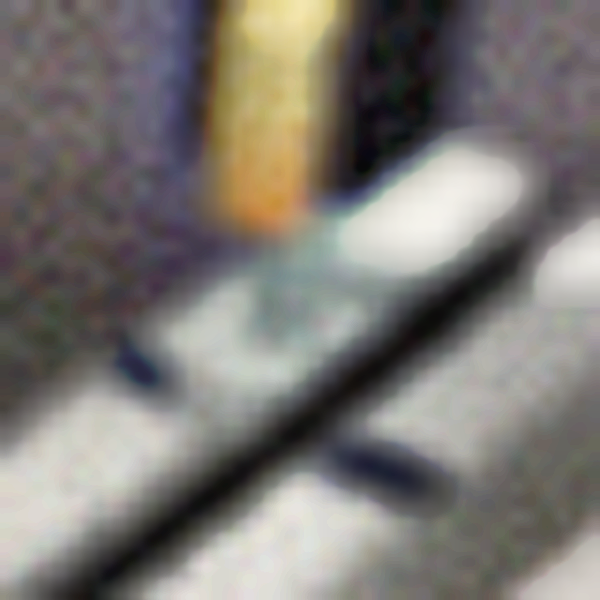

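Request:
{"method": "play_rows", "body": {
  "rot": [
    [0,0,0],
    [0,0,0],
    [0,0,0],
    [0,0,0],
    [0,0,0]
  ],
  "dp": [
    [0.1,-0.03,-0.04],
    [0.1,0,0],
    [0.08,0,0],
    [0,0,0],
    [0,0,0]
  ],
  "hand": [5,5,5,5,5]
}}

```text
time_s: 6.6
tcp_pos: [0.6167, 0.0493, 0.1344]
tool_rot: [0.054, 0.705, -0.054, 0.705]
force: [0.4, 0.4, -0.8]
finger_gap: 0.136
```

```bash
python3 st.py .6173 .049 .1275;python3 ov.py o2 -.0023
```

```text
t 6.6 p [0.6167 0.0493 0.1344] zyaw -8.79810725617697 xdir [-0.0003 -0.0001 -1.    ] F [ 0.4439  0.4193 -0.7514] gap 11.815919976180158 j [ 0.3133  0.4471 -0.6044  1.5625  0.2652  1.2153 -0.4915]
units to target [ 0.2753 -0.0087  0.0271]
```

View pics/o2.png

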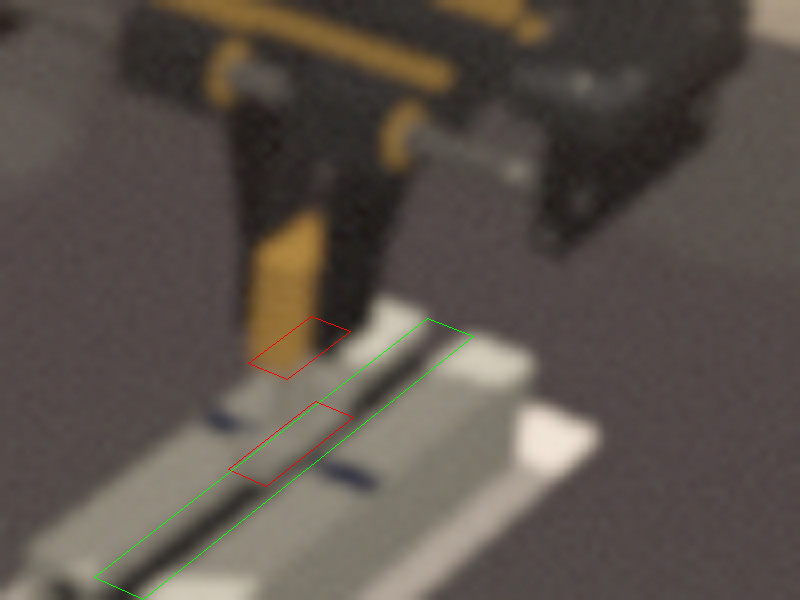

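Request:
{"method": "play_rows", "body": {
  "rot": [
    [0,0,0],
    [0,0,0],
    [0,0,0],
    [0,0,0],
    [0,0,0]
  ],
  "dp": [
    [0.04,0,0],
    [0.04,0,0],
    [0.04,0,0],
    [0.04,0,0],
    [0,0,0]
  ],
  "hand": [5,5,5,5,5]
}}

```text
time_s: 7.07
tcp_pos: [0.6166, 0.0493, 0.1303]
tool_rot: [0.054, 0.705, -0.054, 0.705]
force: [0.1, 0.1, -2.1]
finger_gap: 0.138
```

Request:
{"method": "play_rows", "body": {
  "rot": [
    [0,0,0],
    [0,0,0],
    [0,0,0],
    [0,0,0],
    [0,0,0]
  ],
  "dp": [
    [0.04,0,0],
    [0.04,0,0],
    [0.04,0,0],
    [0,0,0],
    [0,0,0]
  ],
  "hand": [5,5,5,5,5]
}}

```text
time_s: 7.48
tcp_pos: [0.6167, 0.0493, 0.1275]
tool_rot: [0.054, 0.705, -0.054, 0.705]
force: [-0.1, 0.5, -0.4]
finger_gap: 0.136
```

Request:
{"method": "play_rows", "body": {
  "rot": [
    [0,0,0],
    [0,0,0],
    [0,0,0],
    [0,0,0],
    [0,0,0]
  ],
  "dp": [
    [0.04,0,0],
    [0.04,0,0],
    [0.04,0,0],
    [0,0,0],
    [0,0,0]
  ],
  "hand": [5,5,5,5,5]
}}

```text
time_s: 7.9
tcp_pos: [0.6167, 0.0493, 0.1244]
tool_rot: [0.054, 0.705, -0.054, 0.705]
force: [-0.2, 0.4, -0.0]
finger_gap: 0.137
```

Request:
{"method": "play_rows", "body": {
  "rot": [
    [0,0,0],
    [0,0,0],
    [0,0,0],
    [0,0,0],
    [0,0,0]
  ],
  "dp": [
    [0.04,0,0],
    [0.04,0,0],
    [0.04,0,0],
    [0.04,0,0],
    [0,0,0]
  ],
  "hand": [5,5,5,5,5]
}}

```text
time_s: 8.32
tcp_pos: [0.6168, 0.0493, 0.1207]
tool_rot: [0.054, 0.705, -0.054, 0.705]
force: [-1.2, 0.0, 2.5]
finger_gap: 0.135
```

```bash
python3 st.py .6167 .0493 .119;python3 ov.py o3 -.0023
```

```text
t 8.3167 p [0.6168 0.0493 0.1207] zyaw -8.797848512066833 xdir [ 0.0002 -0.0002 -1.    ] F [-1.1887  0.0352  2.5266] gap 11.747401285287943 j [ 0.3106  0.4595 -0.6008  1.5765  0.2736  1.1906 -0.4975]
units to target [ 0.0686 -0.0025 -0.0036]
```

View pics/o3.png

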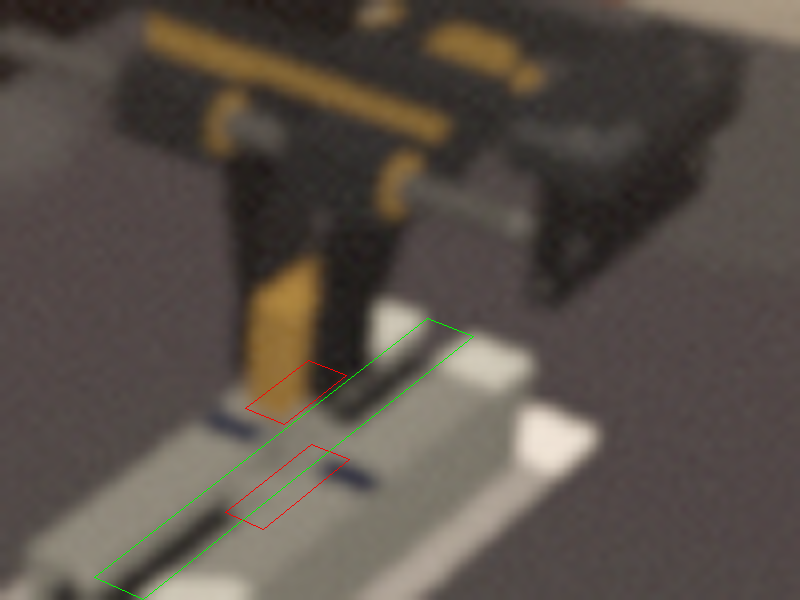

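Request:
{"method": "play_rows", "body": {
  "rot": [
    [0,0,0],
    [0,0,0],
    [0,0,0],
    [0,0,0],
    [0,0,0]
  ],
  "dp": [
    [0,0,0],
    [0.04,0,0],
    [0.04,0,0],
    [0.04,0,0],
    [0.04,0,0]
  ],
  "hand": [5,5,5,5,5],
  "force": 45
}}

```text
time_s: 8.78
tcp_pos: [0.6169, 0.0493, 0.1168]
tool_rot: [0.054, 0.705, -0.054, 0.705]
force: [-1.9, -1.3, 6.0]
finger_gap: 0.134
```

Request:
{"method": "play_rows", "body": {
  "rot": [
    [0,0,0],
    [0,0,0],
    [0,0,0],
    [0,0,0],
    [0,0,0]
  ],
  "dp": [
    [0.04,0,0],
    [0.04,0,0],
    [0.04,0,0],
    [0.04,0,0],
    [0,0,0]
  ],
  "hand": [5,5,5,5,5]
}}

```text
time_s: 9.2
tcp_pos: [0.6169, 0.0494, 0.113]
tool_rot: [0.054, 0.705, -0.054, 0.705]
force: [-3.2, -1.1, 9.2]
finger_gap: 0.135
```

```bash
python3 st.py .6167 .0493 .1118
```

```text
t 9.2 p [0.6169 0.0494 0.113 ] zyaw -8.798397050845656 xdir [ 0.0005 -0.0002 -1.    ] F [-3.2419 -1.1484  9.2285] gap 11.718015417492895 j [ 0.3089  0.4669 -0.5986  1.5839  0.2786  1.1768 -0.501 ]
units to target [ 0.049  -0.0041 -0.0081]
```

Request:
{"method": "play_rows", "body": {
  "rot": [
    [0,0,0],
    [0,0,0],
    [0,0,0],
    [0,0,0],
    [0,0,0]
  ],
  "dp": [
    [0.03,0,-0.02],
    [0.02,0,-0.01],
    [0,0,0],
    [0,0,0],
    [0,0,0]
  ],
  "hand": [5,5,5,5,5]
}}

```text
time_s: 9.62
tcp_pos: [0.6168, 0.0494, 0.1123]
tool_rot: [0.054, 0.704, -0.054, 0.706]
force: [-1.9, -1.5, 9.0]
finger_gap: 0.135
```

```bash
python3 st.py .6167 .0493 .1118
```

```text
t 9.6167 p [0.6168 0.0494 0.1123] zyaw -8.810859695008087 xdir [ 0.002  -0.0002 -1.    ] F [-1.9156 -1.4573  9.0217] gap 11.704686998879437 j [ 0.3092  0.4662 -0.5985  1.5864  0.279   1.1735 -0.5016]
units to target [ 0.0204 -0.0029 -0.0039]
```

Request:
{"method": "play_rows", "body": {
  "rot": [
    [0,0,0],
    [0,0,0],
    [0,0,0],
    [0,0,0],
    [0,0,0]
  ],
  "dp": [
    [0.03,0,0],
    [0,0,0],
    [0,0,0],
    [0,0,0],
    [0,0,0]
  ],
  "hand": [5,5,5,5,5]
}}

```text
time_s: 10.03
tcp_pos: [0.6168, 0.0494, 0.1116]
tool_rot: [0.054, 0.704, -0.054, 0.706]
force: [-2.4, -0.3, 9.9]
finger_gap: 0.135
```

Request:
{"method": "play_rows", "body": {
  "rot": [
    [-0.3,0,0],
    [-0.5,0,0],
    [-0.6,0,0],
    [-0.6,0,0],
    [0,0,0]
  ],
  "dp": [
    [0,0,-0.003],
    [0,0,-0.004],
    [0,0,-0.005],
    [0,0,-0.005],
    [0,0,0]
  ],
  "hand": [5,5,5,5,5]
}}

```text
time_s: 10.45
tcp_pos: [0.6168, 0.0497, 0.1118]
tool_rot: [-0.008, 0.706, 0.009, 0.708]
force: [-0.4, -0.1, 10.4]
finger_gap: 0.133
```

```bash
python3 st.py .6167 .0493 .1118; python3 -c "
from workcell import env;print(env.get_state()['moment'])"
```

```text
t 10.45 p [0.6168 0.0497 0.1118] zyaw 1.3895231507449193 xdir [ 0.0031  0.0003 -1.    ] F [-0.4129 -0.0638 10.3614] gap 11.578154004120163 j [ 0.3324  0.4737 -0.6305  1.5865  0.2962  1.1755 -0.3356]
units to target [ 0.0016 -0.0167 -0.0048]
[-0.07573495  0.04298023  0.02272911]
```

Request:
{"method": "play_rows", "body": {
  "rot": [
    [-0.8,0,0],
    [-0.8,0,0],
    [-0.8,0,0],
    [-0.8,0,0],
    [-0.8,0,0]
  ],
  "dp": [
    [0,0,-0.007],
    [0,0,-0.007],
    [0,0,-0.007],
    [0,0,-0.007],
    [0,0,-0.007]
  ],
  "hand": [5,5,5,5,5]
}}

```text
time_s: 10.87
tcp_pos: [0.616, 0.0497, 0.1119]
tool_rot: [-0.131, 0.694, 0.131, 0.696]
force: [-0.4, 0.6, 9.3]
finger_gap: 0.133
```

Request:
{"method": "play_rows", "body": {
  "rot": [
    [-0.8,0,0],
    [-0.8,0,0],
    [-0.8,0,0],
    [-0.8,0,0],
    [-0.8,0,0]
  ],
  "dp": [
    [0,0,-0.007],
    [0,0,-0.007],
    [0,0,-0.007],
    [0,0,-0.007],
    [0,0,-0.007]
  ],
  "hand": [5,5,5,5,5]
}}

```text
time_s: 11.28
tcp_pos: [0.6153, 0.0493, 0.1119]
tool_rot: [-0.25, 0.66, 0.25, 0.663]
force: [0.3, 0.2, 10.1]
finger_gap: 0.129
```

```bash
python3 st.py .6167 .0493 .1118; python3 -c "
from workcell import env;print(env.get_state()['moment'])"; python3 ov.py o4 -.0023
```

```text
t 11.2833 p [0.6153 0.0493 0.1119] zyaw 41.3925241904223 xdir [ 0.0033  0.0004 -1.    ] F [ 0.3175  0.2458 10.1261] gap 11.265657991755578 j [ 0.4244  0.5058 -0.7577  1.5861  0.3668  1.1936  0.316 ]
units to target [ 0.004  -0.0365  0.0428]
[ 0.05355484 -0.12874412 -0.09445184]
```

View pics/o4.png

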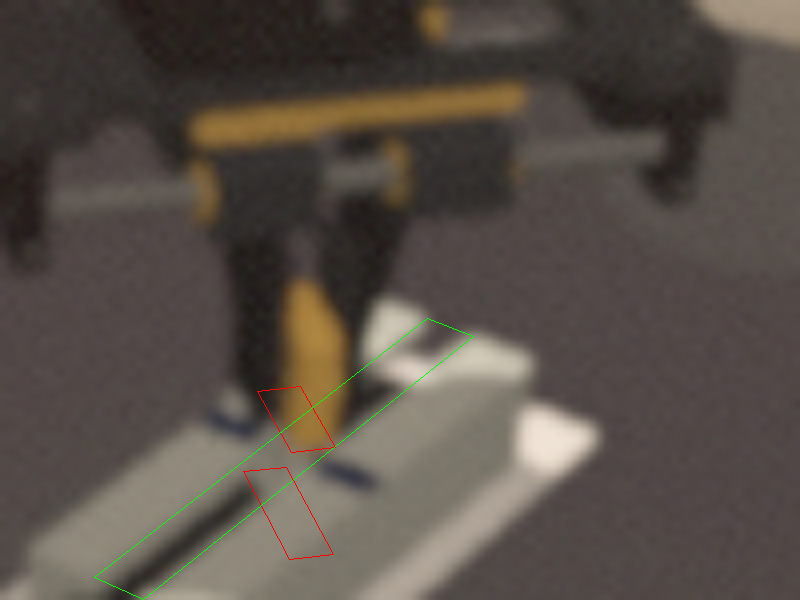

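Request:
{"method": "play_rows", "body": {
  "rot": [
    [-0.8,0,0],
    [-0.8,0,0],
    [-0.8,0,0],
    [-0.8,0,0],
    [-0.8,0,0]
  ],
  "dp": [
    [0,0,-0.007],
    [0,0,-0.007],
    [0,0,-0.007],
    [0,0,-0.007],
    [0,0,-0.007]
  ],
  "hand": [5,5,5,5,5]
}}

```text
time_s: 11.75
tcp_pos: [0.6147, 0.0487, 0.1119]
tool_rot: [-0.361, 0.607, 0.361, 0.609]
force: [1.1, 0.2, 9.6]
finger_gap: 0.136
```

Request:
{"method": "play_rows", "body": {
  "rot": [
    [-0.8,0,0],
    [-0.8,0,0],
    [-0.8,0,0],
    [-0.8,0,0],
    [-0.8,0,0]
  ],
  "dp": [
    [0,0,-0.007],
    [0,0,-0.007],
    [0,0,-0.007],
    [0,0,-0.007],
    [0,0,-0.007]
  ],
  "hand": [5,5,5,5,5]
}}

```text
time_s: 12.17
tcp_pos: [0.6144, 0.0479, 0.1119]
tool_rot: [-0.462, 0.535, 0.46, 0.537]
force: [-0.5, 0.6, 10.4]
finger_gap: 0.135
```

```bash
python3 st.py .6167 .0493 .1118; python3 -c "
from workcell import env;print(env.get_state()['moment'])"; python3 ov.py o5 -.0023
```

```text
t 12.1667 p [0.6144 0.0479 0.1119] zyaw 81.39155400078893 xdir [ 0.0032  0.0006 -1.    ] F [-0.5462  0.5876 10.441 ] gap 11.725452812799729 j [ 0.5147  0.5503 -0.8883  1.5844  0.4473  1.2192  0.9638]
units to target [ 0.0027 -0.0835  0.0696]
[ 0.1348892  -0.05870659 -0.06846857]
```

View pics/o5.png

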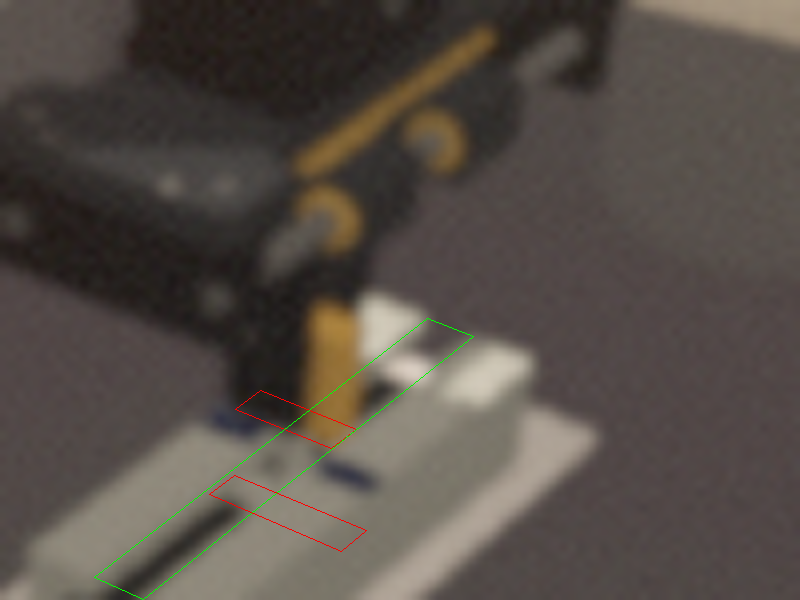

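Request:
{"method": "play_rows", "body": {
  "rot": [
    [0,0,0],
    [0,0,0],
    [0,0,0],
    [0,0,0],
    [0,0,0]
  ],
  "dp": [
    [0,0,0],
    [-0.04,0,0],
    [-0.04,0,0],
    [-0.04,0,0],
    [-0.04,0,0]
  ],
  "hand": [5,5,5,5,5]
}}

```text
time_s: 12.63
tcp_pos: [0.6143, 0.0478, 0.1156]
tool_rot: [-0.461, 0.536, 0.46, 0.538]
force: [1.6, 1.0, 6.5]
finger_gap: 0.131
```

Request:
{"method": "play_rows", "body": {
  "rot": [
    [0,0,0],
    [0,0,0],
    [0,0,0],
    [0,0,0],
    [0,0,0]
  ],
  "dp": [
    [-0.03,0,0],
    [-0.02,0,0],
    [-0.02,0,0],
    [0,0,0],
    [0,0,0]
  ],
  "hand": [5,5,5,5,5]
}}

```text
time_s: 13.05
tcp_pos: [0.6143, 0.0479, 0.1172]
tool_rot: [-0.461, 0.536, 0.46, 0.538]
force: [1.5, 0.2, 5.3]
finger_gap: 0.135
```

```bash
python3 st.py .6167 .0493 .118
```

```text
t 13.05 p [0.6143 0.0479 0.1172] zyaw 81.20072405647116 xdir [ 0.003   0.0007 -1.    ] F [1.452  0.1961 5.2705] gap 11.740656588369944 j [ 0.5163  0.5449 -0.8905  1.5793  0.4423  1.228   0.964 ]
units to target [-0.0334 -0.0856  0.0719]
```

Request:
{"method": "play_rows", "body": {
  "rot": [
    [0,0,0],
    [0,0,0],
    [0,0,0],
    [0,0,0],
    [0,0,0]
  ],
  "dp": [
    [-0.02,0,0],
    [-0.02,0,0],
    [0,0,0],
    [0,0,0],
    [0,0,0]
  ],
  "hand": [5,5,5,5,5]
}}

```text
time_s: 13.47
tcp_pos: [0.6143, 0.0478, 0.1181]
tool_rot: [-0.461, 0.536, 0.46, 0.538]
force: [2.5, 0.5, 5.1]
finger_gap: 0.134
```

```bash
python3 st.py .6167 .0493 .118; python3 ov.py o6 -.0023
```

```text
t 13.4667 p [0.6143 0.0478 0.1181] zyaw 81.20099305334337 xdir [ 0.0029  0.0007 -1.    ] F [2.5458 0.4992 5.1038] gap 11.645866204441027 j [ 0.5166  0.544  -0.8909  1.5784  0.4415  1.2295  0.9645]
units to target [ 0.0023 -0.086   0.0726]
```

View pics/o6.png

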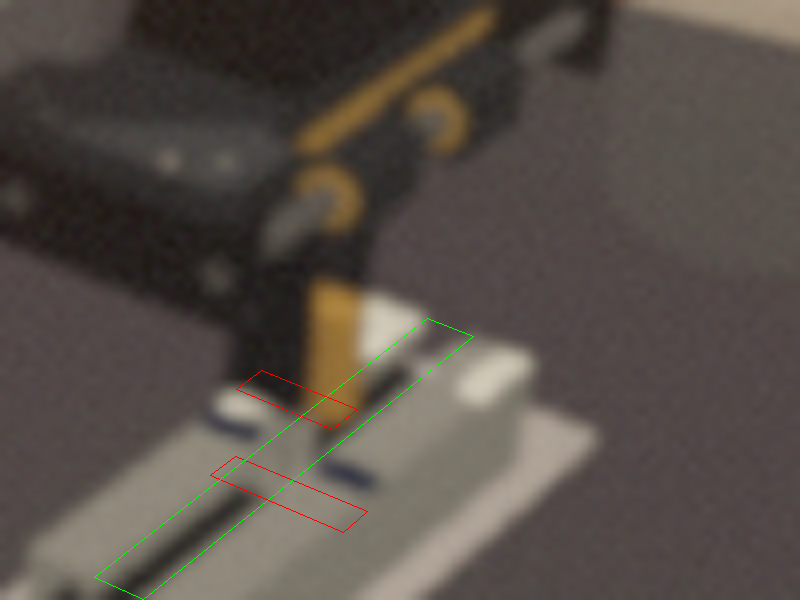

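Request:
{"method": "play_rows", "body": {
  "rot": [
    [0,0,0],
    [0,0,0],
    [0,0,0],
    [0,0,0],
    [0,0,0]
  ],
  "dp": [
    [-0.01,-0.03,0],
    [0,0,0],
    [0,0,0],
    [0,0,0],
    [0,0,0]
  ],
  "hand": [5,5,5,5,5],
  "force": 15
}}

```text
time_s: 13.93
tcp_pos: [0.6144, 0.0478, 0.118]
tool_rot: [-0.46, 0.536, 0.46, 0.537]
force: [0.6, 0.9, 5.2]
finger_gap: 0.141
```

Request:
{"method": "play_rows", "body": {
  "rot": [
    [0,0,0],
    [0,0,0],
    [0,0,0],
    [0,0,0],
    [0,0,0]
  ],
  "dp": [
    [0,0,0],
    [0,0,0],
    [0,0,0],
    [0,0,0],
    [0,0,0]
  ],
  "hand": [14,18,25,35,40]
}}

```text
time_s: 14.35
tcp_pos: [0.6137, 0.0472, 0.1173]
tool_rot: [-0.46, 0.537, 0.46, 0.537]
force: [0.4, -0.1, 0.3]
finger_gap: 0.355
```

```bash
python3 st.py .6167 .0493 .118; python3 ov.py o7 -.0023
```

```text
t 14.35 p [0.6137 0.0472 0.1173] zyaw 81.19848492545236 xdir [-0.0004 -0.0001 -1.    ] F [ 0.4477 -0.1287  0.2827] gap 30.848998728843636 j [ 0.5159  0.5457 -0.8899  1.5777  0.4418  1.232   0.9648]
units to target [-0.0293 -0.106   0.0997]
```

View pics/o7_plain.png

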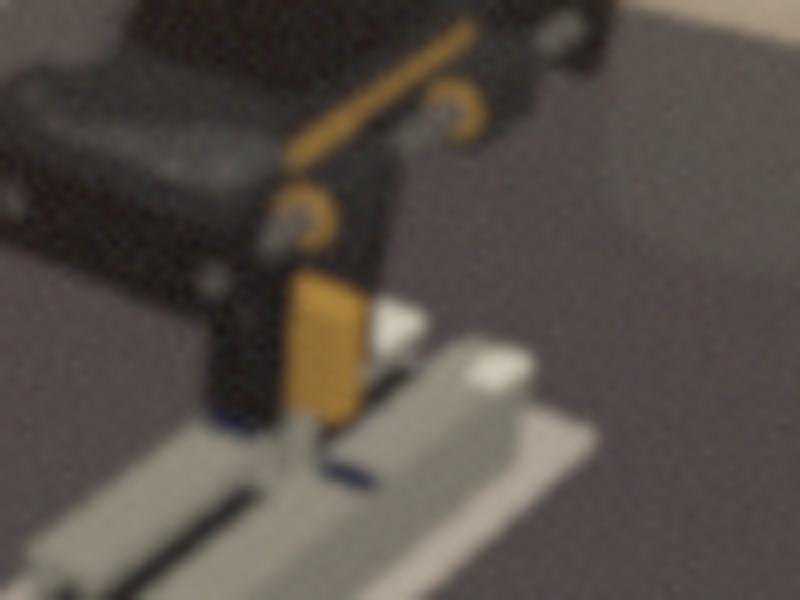

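Released: the gap is 31 mm, the force is near zero and the post stands upright in the slot at the marks. Next I lift clear and back off so the top camera can see it.

Request:
{"method": "play_rows", "body": {
  "rot": [
    [0,0,0],
    [0,0,0],
    [0,0,0],
    [0,0,0],
    [0,0,0]
  ],
  "dp": [
    [0,0,0],
    [-0.3,0,0],
    [-0.8,0,0],
    [-1,0,0],
    [-1,0,0]
  ],
  "hand": [40,40,40,40,40]
}}

```text
time_s: 14.82
tcp_pos: [0.6135, 0.0474, 0.1963]
tool_rot: [-0.46, 0.537, 0.46, 0.537]
force: [0.4, -0.1, 0.3]
finger_gap: 0.46
```

Request:
{"method": "play_rows", "body": {
  "rot": [
    [0,0,0],
    [0,0,0],
    [0,0,0],
    [0,0,0],
    [0,0,0]
  ],
  "dp": [
    [-1,0,0],
    [-0.5,0,-0.8],
    [0,0,-1],
    [0,0,-1],
    [0,0,-1]
  ],
  "hand": [40,40,40,40,40]
}}

```text
time_s: 15.23
tcp_pos: [0.5992, -0.0473, 0.2336]
tool_rot: [-0.461, 0.537, 0.46, 0.537]
force: [-0.3, 0.2, -0.3]
finger_gap: 0.458
```

Request:
{"method": "play_rows", "body": {
  "rot": [
    [0,0,0],
    [0,0,0],
    [0,0,0],
    [0,0,0],
    [0,0,0]
  ],
  "dp": [
    [0,0,-1],
    [0,0,-1],
    [0,0,-1],
    [0,0,-1],
    [0,0,-1]
  ],
  "hand": [40,40,40,40,40]
}}

```text
time_s: 15.65
tcp_pos: [0.5799, -0.1712, 0.2333]
tool_rot: [-0.46, 0.537, 0.46, 0.537]
force: [-0.1, 0.9, -0.6]
finger_gap: 0.461
```

```bash
python3 st.py
python3 - <<'E'
from h import *
a,da=env.read_camera("top");b,db=env.read_camera("scene")
cv2.imwrite("pics/top9.png",a);cv2.imwrite("pics/scene9.png",b);np.save("pics/top9.npy",da)
A=cv2.resize(a[150:222,240:330],None,fx=4.4,fy=4.4,interpolation=2);B=cv2.resize(b[200:272,370:460],None,fx=4.4,fy=4.4,interpolation=2)
cv2.imwrite("pics/f.png",np.hstack([A,B]))
E
```

```text
t 15.65 p [ 0.5799 -0.1712  0.2333] zyaw 81.21158659610093 xdir [ 0.0006 -0.0003 -1.    ] F [-0.0784  0.9057 -0.6007] gap 40.077486535304836 j [ 0.8876  0.4127 -0.8891  1.467   0.3211  1.4132  1.4072]
```

View pics/f.png

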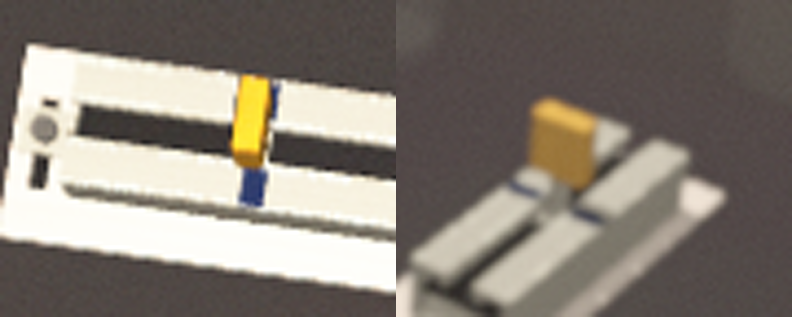

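View pics/top9.png

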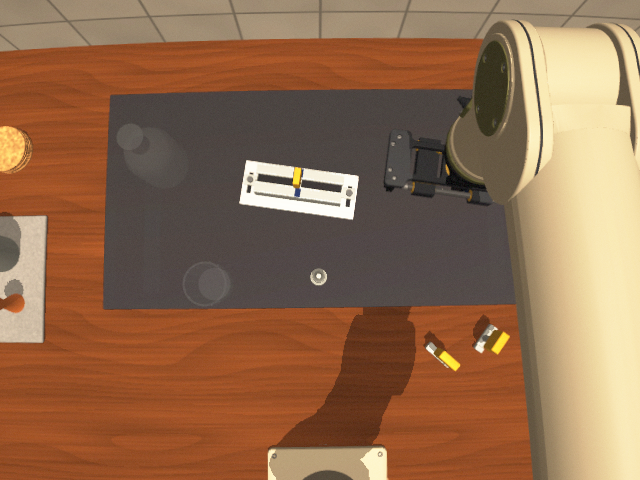

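Run:
```python
from h import *
t=np.radians(81.2);u=np.array([np.cos(t),np.sin(t),0]);v=np.array([np.sin(t),-np.cos(t),0])
out=[]
for cam,C,o in(("top",np.array([.6185,.0457,.098]),(275,155)),("scene",np.array([.6162,.0475,.098]),(385,205))):
    im=cv2.imread(f"pics/{cam}9.png");k=9
    im=cv2.resize(im[o[1]:o[1]+50,o[0]:o[0]+44],None,fx=k,fy=k,interpolation=2)
    for dz,col in((-.014,(0,0,255)),(-.018,(0,255,0))):
        for z in(.064,.03):
            q=[C+v*a*.015+u*b*.006+[0,0,dz+z] for a,b in((1,1),(1,-1),(-1,-1),(-1,1))]
            cv2.polylines(im,[((proj(cam,q)-o+.5)*k-.5).round().astype(int)],True,col,1)
    out.append(im)
cv2.imwrite("pics/fo.png",np.hstack(out))
d=np.load("pics/top9.npy");c=env.camera_params("top");T=c['world_from_camera']
P=[]
a=cv2.imread("pics/top9.png")
for y in range(168,183):
    for x in range(293,302):
        if a[y,x,0]<60 and a[y,x,2]>225: P.append((np.array(ray("top",[(x,y)])[1][0])*d[y,x]+T[:3,3]))
P=np.array(P);print(len(P),np.median(P,0))
# ref: lip tops
r=[ray("top",[(x,y)])[1][0]*d[y,x]+T[:3,3] for x in range(272,288,2) for y in (186,187,188)];print(np.median(r,0))
```

```text
85 [0.61928761 0.04646771 0.14807001]
[0.61000357 0.08116927 0.09827099]
```

View pics/fo.png

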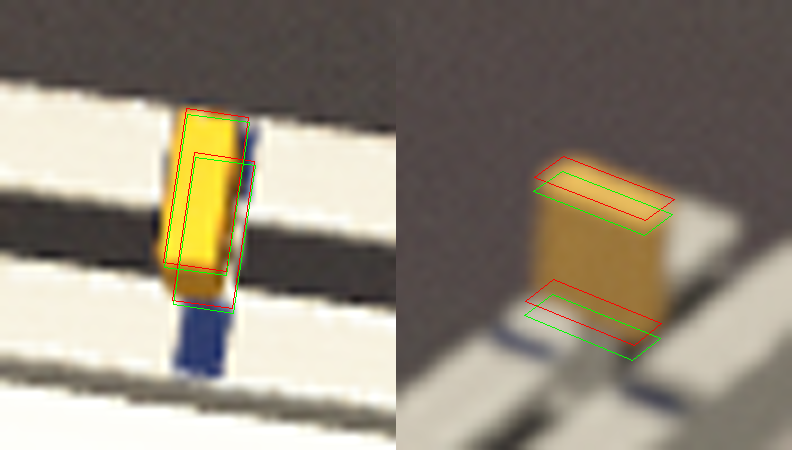

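Run:
```python
from h import *
print(env.get_state()['time_s'],env.get_state()['joint_vel'].round(3))
print(env.close_job())
```

```text
15.75 [-0.044 -0.007 -0.047  0.02  -0.024 -0.006 -0.05 ]
the job is handed in; nothing more can be done
None
```

I stood the smallest post in the channel at the navy mark, turned a quarter, caught on the lips and released. I handed the job in at 15.75 s; no verdict was reported.

**What I did:** I gripped the post on the glass and let its foot down through the slot. I pressed it against the strip to about 20 mm below the channel top, turned it 90° and let it rise to about 14 mm. The force readings I took near the channel stayed under about 11 N.

**Last checks:**
- **Height:** the depth image put the post's top at 148.1 mm and the lip top at 98.3 mm. That puts the underside about 14 mm below the channel top, where the grooves catch.
- **Position and angle:** the model overlay showed the post about 1 mm off the mark along the channel, and roughly 3° off square.
- **Release:** the force dropped to about 0.3 N when the fingers opened, and the arm is well clear.
- **Bystanders:** the tumbler, pourer and decanter look unmoved in the last top view. The arm hid the mould there and I did not check it in the other camera, but the arm did not work near it.

**Disagreement:** the two cameras differed by about 2.5 mm on where the slot's middle was. I aimed between them, checked that the foot covered the slot in the scene camera, and felt the way in; it entered without resistance.

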